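# Put the sampling kit back in its own seats under the retaining bar

### The job

The sampling kit was packed in the wrong seats of the carrier rack. Lift the retaining bar out of its two brackets and lay it on the grey felt strip, then rearrange the three things so that the steel ring cutter stands centred on the round pad, the brown glass jar on the square pad and the cork stopper on the oblong pad, all upright (the empty white tile is free as a halfway spot; do not tip the glass jar over). Finally lay the bar back in both brackets, grip tab up and centred lengthwise.

Things in the scene. Friction and masses are not known exactly. Their poses are not given: they have to be found in the camera images.
- rack: Fixed wooden rack plate, 120 (x) x 400 (y) x 18 mm. Origin: centre of its underside, on the bench; z up. Three seat pads on it at y = -100, 0, 100 mm, in any order. At y = -170 and 170 mm an aluminium bracket, 12 (y) x 46 mm (x), with an open-topped slot 30 mm wide centred on x = 0, floor 96 mm and cheeks 118 mm above the bench. The bar lies loosely in both, above the seats, blocking them
- bar: Loose aluminium retaining bar, 390 mm long (its y) x 14 mm wide (x) x 10 mm thick, about 0.17 kg, with a black grip tab on its middle: 44 mm long (y), 14 mm thick (x), rising from 10 to 40 mm above the bar's underside. Origin: centre of the underside. Starts in the rack's brackets, tab up; either end may point either way when put back
- cutter: Loose steel ring cutter: a plain open ring, outer diameter 58 mm, inner 51 mm, 40 mm high, about 0.13 kg, standing upright. Origin: centre of its lower rim; z up. Starts on the square pad; belongs on the round pad
- jar: Loose brown glass specimen jar with white cap, upright: body 48 mm in diameter up to 43 mm height, cap 41 mm in diameter from 48 mm to the total height of 62 mm, about 0.12 kg. Origin: centre of its underside; z up. Starts on the oblong pad; belongs on the square pad
- stopper: Loose cork stopper standing on its narrow end: diameter 34 mm at the bottom, 42 mm at the top, 36 mm high, 15 g. Origin: centre of its underside; z up. Starts on the round pad; belongs on the oblong pad
- pad_round: Round black rubber seat pad, 88 mm in diameter, 4 mm thick, fixed on the rack; its top is 22 mm above the bench. Origin: centre of its underside
- pad_square: Square black rubber seat pad, 80 x 80 mm, 4 mm thick, fixed on the rack; its top is 22 mm above the bench. Origin: centre of its underside
- pad_oblong: Oblong black rubber seat pad, 100 mm (across the rack, its x) x 52 mm (y), 4 mm thick, fixed on the rack; its top is 22 mm above the bench. Origin: centre of its underside
- strip: Grey felt strip fixed on the bench, 70 (x) x 420 (y) x 6 mm thick, empty, where the bar is laid down along its length while the things are moved. Origin: centre of its underside; y along its length. It lies on one side of the rack, nearer to or farther from the robot, roughly parallel to it
- mat: White ceramic tile fixed on the bench, 90 x 90 x 6 mm, empty, to the left or right of the rack: a free spot for one thing. Origin: centre of its underside
Things that resemble listed ones, but are neither listed nor needed, are in the scene too. Leave any blue look-alike of the stopper alone. What is shaped like the cutter but red is not meant.

How it is judged (in metres and radians):
On the way, in this order (a step that is already met when the one before it is completed fails the run):
1. the bar lies on the felt strip, tab up (x of bar in the frame of strip between -0.03 and 0.03 m and y of bar in the frame of strip between -0.06 and 0.06 m and z of bar in the frame of strip between 0.002 and 0.011 m and angle between bar's own z axis and vertical below 0.12 rad and linear speed of bar below 0.02 m/s), for 0.2 s.
2. with the bar off the rack, the ring cutter, the jar and the stopper all stand on their own pads (horizontal distance between cutter and pad_round below 0.013 m and z of cutter in the frame of pad_round between 0.001 and 0.008 m and angle between each of cutter, jar, stopper's own z axis and vertical below 0.12 rad and linear speed of each of cutter, jar, stopper below 0.02 m/s and horizontal distance between jar and pad_square below 0.013 m and z of jar in the frame of pad_square between 0.001 and 0.008 m and horizontal distance between stopper and pad_oblong below 0.013 m and z of stopper in the frame of pad_oblong between 0.001 and 0.008 m and not (x of bar in the frame of rack between -0.013 and 0.013 m and y of bar in the frame of rack between -0.016 and 0.016 m and z of bar in the frame of rack between 0.091 and 0.101 m and angle between bar's own z axis and vertical below 0.12 rad and linear speed of bar below 0.02 m/s and angle between the y axis of bar and the y axis of rack, either way round below 0.12 rad)), for 0.2 s.
At the end, for the whole second after the job is handed in: Ring cutter on the round pad, jar on the square pad, stopper on the oblong pad, each upright and within 13 mm of the pad's centre; the bar lies in both brackets, tab up, within 16 mm of centred lengthwise; everything released and at rest (horizontal distance between cutter and pad_round below 0.013 m and z of cutter in the frame of pad_round between 0.001 and 0.008 m and angle between each of cutter, jar, stopper, bar's own z axis and vertical below 0.12 rad and linear speed of each of cutter, jar, stopper, bar below 0.02 m/s and horizontal distance between jar and pad_square below 0.013 m and z of jar in the frame of pad_square between 0.001 and 0.008 m and horizontal distance between stopper and pad_oblong below 0.013 m and z of stopper in the frame of pad_oblong between 0.001 and 0.008 m and x of bar in the frame of rack between -0.013 and 0.013 m and y of bar in the frame of rack between -0.016 and 0.016 m and z of bar in the frame of rack between 0.091 and 0.101 m and angle between the y axis of bar and the y axis of rack, either way round below 0.12 rad); the robot touches nothing.
It fails at once if the glass jar is tipped over (angle between jar's own z axis and vertical above 0.8 rad).
It also fails if it takes over 120 s, if anything falls off the work surface, if the arm or the gripper's body presses on something with over 40 N, if the wrist force passes 120 N, or if a joint passes its speed limit or range.

### The arm

A 6-joint arm with a two-finger parallel gripper is mounted at the origin on the work surface. World frame = base frame: x ahead of the robot, y to its left, z up, the work surface at z = 0. Lengths are in mm, angles in rad, forces in N, time in s.
With the tool pointing down it reaches from about 275 to 750 mm from the base axis. Payload 10.2 kg.
Tool frame: the origin (TCP) lies midway between the tips of the shut fingers; the grasp point (between the pads) lies 19 mm behind it (ctrl.grasp_offset is the distance from the TCP to the grasp point, in mm); z points along the fingers, y is the line along which they close (so a half turn about z gives the same grasp; the last joint's range is limited). The gripper opens to 85 mm and grips with 20 to 120 N. Pads are 22 mm wide; open, the fingers measure 114 mm over their backs; the gripper's body (76 mm by 85 mm) begins 54 mm behind the grasp point. The pads swing forward as they close: fully open they stand 13 mm farther back than shut.
Start: joints at [-1.37, 0.313, 1.498, -0, 1.331, -0.223], TCP at [215.883, -478.566, 231.294] pointing down, gripper open.
Joint ranges: [-2.94, 2.94], [-0.97, 2.17], [0.19, 2.56], [-1.23, 4.37], [0.02, 3.11], [-2.88, 2.88]. Speed limits (rad/s): [2.39, 2.39, 3.01, 3.14, 3.14, 3.14].

### API

Orientations are given as a unit quaternion [w, x, y, z].
In Python, from rig import ctrl, viewer, models gives the robot as it stands. The module is installed in compiled form; this text tells all that it offers.
- The arm moves only by the shell command python3 -m pendant 'ROWS' [OPENING] [FORCE]. ROWS is text: rows parted by semicolons, each of 4 numbers parted by spaces: the shift along the tool's x, y, z in m, then the turn about the tool's z in rad. In form: x y z yaw; .... A call has 1 to 10 rows; each row shifts and turns the commanded pose from where the row before left it, along the tool's axes as they then stand; what a row does not reach is not made up. A row lasts 1/8 s, in which the tool goes at most 62.5 mm and 10.7 degrees, less where a joint would pass 70% of its speed; a pose out of reach is approached as far as the arm can. A call is refused whole if a number of a shift passes 0.0625 or a number of a turn 0.188, either way. A call with a gripper value outside its range is refused whole. OPENING is the opening, from 0 (shut) to 1 (fully open), set as the call begins (- or left out, the last holds). The fingers move at their own pace and stop on an object; FORCE is the grip in N (left out, the last holds). Time passes only in rows, so rows that do not move let the fingers close. It gives the time, the measured TCP pose, the force, the opening and the grip force at its end, in the units of the state.
- ctrl.sense(): the state, without advancing time (a new reading comes with each control period).
- viewer.capture(name): name is "scene" or "top" or "wrist"; returns a dict with "color" (400x640x3 uint8, red, green, blue), "vertical_fov" (degrees; the focal length in pixels is half the picture's height over the tangent of half this angle, whatever the lens; pixels are square), "cx", "cy" (the principal point, pixels), "pose" (4x4, takes a point from camera to world coordinates). Camera axes: x right, y down, z forward; pixel columns grow to the right and rows downward; lengths in mm; the calibration is good to about 2 mm. A picture is of the moment at which its call begins. There is no depth.
- ctrl.finish_job(): hands the job in; it is judged then, once.
Trained networks look in the newest picture that a camera, given by its name, has taken for a name from the list of things; names that differ only in an ending like _2 or _b are one class to them, and where a whole thing is asked for, a point or a joint stands for the part that bears it (a point fixed in the world has none). Each returns a list of dicts, best first, with "p" (0 to 1); they miss things now and then, are a little off and sometimes report something else, mostly with a low value. They report only what shows in the picture. A call takes as long as a camera call. They do not tell look-alikes from the thing itself.
- models.boxes_of(camera, query): "at" ([x, y, z] in mm, in world coordinates, good to about 4 mm: the middle of the surface that is visible of it).
The state is a dict: "time_s": time; "joints": joint angles; "dq": joint speeds; "tau": joint torques, N m; "eef_pos": TCP position; "ee_rot": TCP orientation; "force": force on the tool from outside, world axes, zero at the start; "wrist_torque": the same for the moment, N m; "grip_width": opening from 0.0 (shut) to 1.0 (fully open); "grip_force": force on a finger pad.
Only numpy, scipy, OpenCV 4.12 (cv2) and the standard library are available. Lean on these libraries where they do the work, as an engineer would, in place of code of your own. Each camera call takes 0.05 s, during which the arm holds its last target. There are 200 camera calls.

## Working session

There is one attempt and no reset: what is moved stays moved. The work goes in short steps, Python scripts to look and compute and a shell command to move; the robot and the scene stay as the last step left them, time stands still between calls to the robot, and variables do not carry over. Pictures are saved under pics/ and viewed, at most 14 in all, crops included, and the job is handed in when it is done.

```bash
mkdir -p pics; cat > h.py <<'E'
import numpy as np, cv2
from rig import ctrl, viewer, models
from scipy.spatial.transform import Rotation as R
def snap(cam,name=None):
    c=viewer.capture(cam)
    if name: cv2.imwrite('pics/'+name+'.png',c['color'][:,:,::-1])
    return c
def ray(c,u,v,z):
    f=200/np.tan(np.radians(c['vertical_fov'])/2); T=np.array(c['pose'])
    d=T[:3,:3]@np.array([(u-c['cx'])/f,(v-c['cy'])/f,1]); o=T[:3,3]
    return o+d*(z-o[2])/d[2]
def proj(c,p):
    f=200/np.tan(np.radians(c['vertical_fov'])/2); T=np.array(c['pose'])
    q=T[:3,:3].T@(np.array(p)-T[:3,3]); return q[:2]/q[2]*f+[c['cx'],c['cy']]
def rot():
    s=ctrl.sense(); w,x,y,z=s['ee_rot']; return np.array(s['eef_pos']),R.from_quat([x,y,z,w]).as_matrix()
def shift(p,yaw=None):
    """shift in tool axes (m) to bring TCP to p (mm)"""
    e,M=rot(); d=M.T@(np.array(p)-e)/1000
    return d
E
python3 - <<'E'
from h import *
for cam in ['top','scene']:
    c=snap(cam,cam+'0'); print(cam,np.round(c['pose'],2).tolist(),c['vertical_fov'])
    for n in ['rack','bar','cutter','jar','stopper','pad_round','pad_square','pad_oblong','strip','mat']:
        print(n,[(np.round(b['at']).tolist(),round(b['p'],2),proj(c,b['at']).round().tolist()) for b in models.boxes_of(cam,n)])
s=ctrl.sense();print(rot(),s['grip_width'])
a=cv2.imread('pics/top0.png')
E
```

```text
top [[-0.0, -0.99, 0.11, 360.67], [-1.0, 0.0, -0.01, 0.88], [0.01, -0.11, -0.99, 1042.23], [0.0, 0.0, 0.0, 1.0]] 54.1470933383732
rack [([446.0, 20.0, 17.0], 0.98, [309.0, 205.0])]
bar [([450.0, 44.0, 107.0], 0.72, [299.0, 200.0])]
cutter [([283.0, 244.0, 30.0], 0.82, [221.0, 269.0]), ([470.0, 138.0, 57.0], 0.44, [262.0, 195.0])]
jar [([448.0, -63.0, 84.0], 0.51, [342.0, 202.0])]
stopper [([473.0, 41.0, 60.0], 0.62, [301.0, 193.0]), ([327.0, 120.0, 35.0], 0.56, [270.0, 251.0])]
pad_round [([441.0, 32.0, 22.0], 0.83, [305.0, 207.0]), ([643.0, -35.0, 4.0], 0.16, [330.0, 133.0])]
pad_square [([450.0, 134.0, 23.0], 0.71, [266.0, 203.0])]
pad_oblong [([430.0, -68.0, 21.0], 0.77, [343.0, 211.0])]
strip [([643.0, -36.0, 3.0], 0.56, [330.0, 133.0])]
mat [([488.0, -339.0, 7.0], 0.83, [444.0, 189.0]), ([434.0, -65.0, 23.0], 0.63, [342.0, 210.0])]
scene [[-0.4, 0.78, -0.49, 874.72], [0.92, 0.33, -0.23, 190.28], [-0.01, -0.54, -0.84, 745.4], [0.0, 0.0, 0.0, 1.0]] 56.29210991107735
rack [([484.0, 62.0, 14.0], 0.77, [334.0, 226.0]), ([469.0, 143.0, 23.0], 0.48, [371.0, 231.0])]
bar [([458.0, 52.0,
[... 294 characters left out ...]
.0, 12.0], 0.41, [334.0, 227.0])]
pad_round [([466.0, 30.0, 17.0], 0.83, [324.0, 214.0])]
pad_square [([465.0, 142.0, 21.0], 0.63, [371.0, 230.0])]
pad_oblong [([483.0, -62.0, 22.0], 0.79, [284.0, 205.0])]
strip [([653.0, -9.0, 8.0], 0.66, [272.0, 281.0]), ([496.0, -338.0, 5.0], 0.66, [183.0, 176.0])]
mat [([498.0, -340.0, 3.0], 0.82, [182.0, 176.0]), ([480.0, -59.0, 22.0], 0.54, [286.0, 205.0]), ([460.0, 52.0, 106.0], 0.33, [336.0, 193.0])]
(array([ 215.89089906, -478.57255836,  231.3040008 ]), array([[ 9.11526876e-01,  4.11240504e-01,  4.83393779e-05],
       [ 4.11240506e-01, -9.11526876e-01, -3.32197731e-05],
       [ 3.04013258e-05,  5.01598262e-05, -9.99999998e-01]])) 0.994603232070756
```

View pics/top0.png

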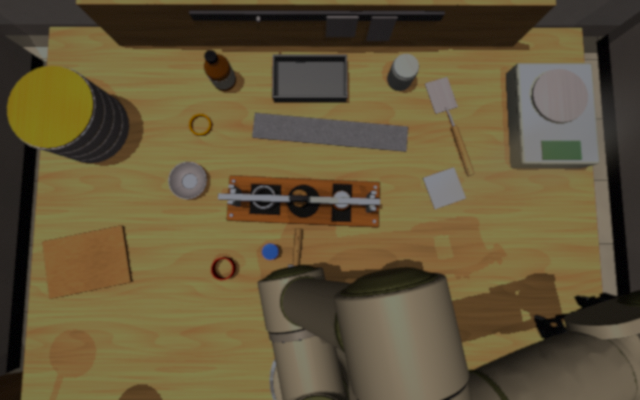

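View pics/scene0.png

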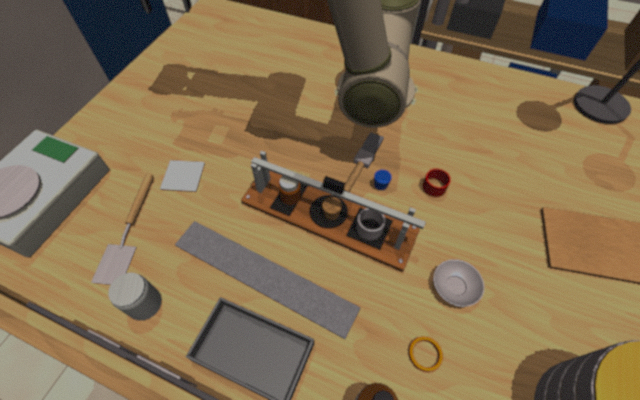

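The top view shows the rack at (227–381, 177–226) with the bar over it. The steel cutter is at (263,197), the stopper at (303,199) under the tab and the jar at (342,200). The felt strip runs (253,125)→(408,138) and the tile is at (445,188). The red ring (223,267) and blue stopper (271,252) are decoys. I'll go above the rack for a wrist view.

```bash
python3 -m pendant '0.038 -0.04 -0.01 0;0.038 -0.04 -0.01 0;0.038 -0.04 -0.01 0;0.038 -0.04 -0.01 0;0.038 -0.04 -0.01 0;0.038 -0.04 -0.01 0;0.038 -0.04 -0.01 0;0.038 -0.04 -0.01 0;0.038 -0.04 -0.01 0;0.038 -0.04 -0.01 0' 1
python3 -m pendant '0 0 -0.01 -0.164;0 0 -0.01 -0.164;0 0 -0.01 -0.164;0 0 -0.01 -0.164;0 0 -0.01 -0.164;0 0 -0.01 -0.164;0 0 -0.01 -0.163;0 0 0 0;0 0 0 0'
python3 - <<'E'
from h import *
c=snap('wrist','w1'); print(np.round(c['pose'],2).tolist(),c['vertical_fov'],ctrl.sense()['joints'])
for n in ['rack','bar','cutter','jar','stopper','pad_round','pad_square','pad_oblong','strip','mat']:
        print(n,[(np.round(b['at']).tolist(),round(b['p'],2),proj(c,b['at']).round().tolist()) for b in models.boxes_of('wrist',n)])
print(rot()[0])
E
```

```text
time_s: 2.35
eef_pos: [398.0, 44.2, 331.9]
ee_rot: [0.0, 0.978, 0.21, 0.0]
force: [0.5, -1.2, 0.1]
grip_width: 0.999
grip_force: 0.0
time_s: 3.48
eef_pos: [397.7, 42.3, 400.9]
ee_rot: [-0.0, 0.708, 0.706, -0.0]
force: [-0.6, -0.2, -0.4]
grip_width: 1.001
grip_force: 0.0
[[1.0, -0.0, -0.0, 396.64], [-0.0, -0.95, -0.32, 126.75], [-0.0, 0.32, -0.95, 544.34], [0.0, 0.0, 0.0, 1.0]] 68.94660933636239 [-1.89010838e-01 -3.70931593e-02  1.46933903e+00  2.20478152e-05
  1.71004588e+00 -1.86496018e-01]
rack [([443.0, 79.0, 15.0], 0.8, [343.0, 131.0]), ([492.0, -334.0, 5.0], 0.58, [360.0, 318.0])]
bar [([455.0, 79.0, 106.0], 0.79, [356.0, 136.0])]
cutter [([279.0, 246.0, 29.0], 0.77, [240.0, 21.0]), ([442.0, 35.0, 24.0], 0.66, [342.0, 157.0]), ([475.0, 140.0, 62.0], 0.62, [367.0, 93.0])]
jar [([443.0, -55.0, 78.0], 0.79, [344.0, 214.0])]
stopper [([324.0, 119.0, 37.0], 0.8, [273.0, 107.0]), ([453.0, 47.0, 60.0], 0.52, [351.0, 153.0])]
pad_round [([443.0, 37.0, 22.0], 0.95, [343.0, 155.0])]
pad_square [([450.0, 136.0, 24.0], 0.92, [348.0, 96.0])]
pad_oblong [([426.0, -61.0, 20.0], 0.61, [332.0, 206.0])]
strip [([648.0, 18.0, 1.0], 0.96, [450.0, 163.0])]
mat [([493.0, -335.0, 5.0], 0.56, [360.0, 318.0])]
[397.76719847  42.31457831 401.29336444]
```

View pics/w1.png

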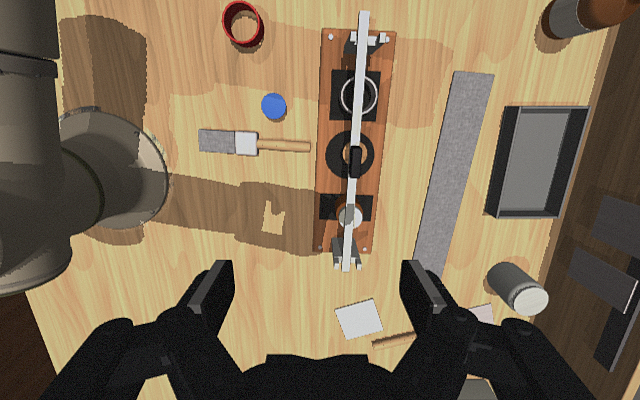

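The wrist view shows the rack at (315–397, 28–255), the bar running (363,12)→(345,270) and the tab at (354,160). The steel ring is on the square pad (358,95), the cork on the round pad (352,155) and the jar on the oblong pad (350,214). The strip runs (473,72)→(430,270). One enlarged crop will give accurate corners and confirm identities.

```bash
python3 - <<'E'
import cv2
a=cv2.imread('pics/w1.png')[0:280,220:500]
cv2.imwrite('pics/w1c.png',cv2.resize(a,(594,594),interpolation=cv2.INTER_CUBIC))
E
```

```text
(no output)
```

View pics/w1c.png

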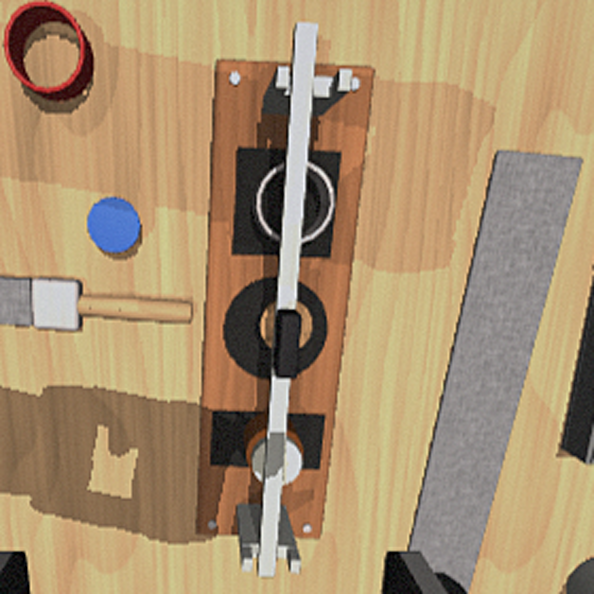

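```bash
python3 - <<'E'
from h import *
c=snap('wrist')
k=280/594
w=lambda p,z: ray(c,220+p[0]*k,p[1]*k,z)
g=lambda P,z: np.array([w(p,z)[:2] for p in P]).round(1)
P=[(217,60),(374,67),(320,538),(197,533)]
r=g(P,18);print('rack',r.tolist(),r.mean(0))
v=(r[0]+r[1]-r[2]-r[3]);v=v/np.linalg.norm(v);th=np.arctan2(-v[0],v[1]);print('yaw',th)
rc=r.mean(0)
u=np.array([np.cos(th),np.sin(th)])
for n,P,z in [('sq',[(237,148),(341,150),(331,257),(233,254)],22),('rd',[(224,328),(327,328),(276,277),(276,378)],22),('ob',[(212,412),(325,415),(320,469),(210,465)],22)]:
    q=g(P,z).mean(0);print(n,q,'local',((q-rc)@u).round(1),((q-rc)@v).round(1))
b=g([(298,24),(318,24),(259,576),(274,577)],106);bb=b.mean(0);d=b[0]+b[1]-b[2]-b[3];print('bar',bb,'yaw',np.arctan2(-d[0],d[1]),np.linalg.norm(d)/2,'local',(bb-rc)@u,(bb-rc)@v)
print('tab',g([(276,310),(300,310),(276,378),(300,378)],136).mean(0))
s=g([(498,151),(582,158),(409,556),(483,556)],6);print('strip',s.tolist())
rg=g([(257,204),(334,204),(295,162),(295,245)],62).mean(0);print('ring',rg,'local',(rg-rc)@u,(rg-rc)@v)
jr=g([(249,462),(302,462),(276,486),(276,437)],84).mean(0);print('jar',jr,(jr-rc)@u,(jr-rc)@v)
st=g([(260,325),(314,325)],58).mean(0);print('stop',st,(st-rc)@u,(st-rc)@v)
E
```

```text
rack [[405.8, 238.0], [523.7, 233.3], [506.7, -164.4], [388.7, -158.9]] [456.225  37.   ]
yaw -0.042888358244221034
sq [460.675 136.9  ] local 0.2 100.0
rd [456.525  37.575] local 0.3 0.6
ob [452.075 -63.55 ] local 0.2 -100.6
bar [453.3  43.8] yaw -0.0340980893915004 390.1267742670324 local -3.2138617097204585 6.668336967399961
tab [452.     46.175]
strip [[630.8, 176.5], [698.9, 171.3], [598.6, -191.3], [672.0, -191.4]]
ring [462.975 135.75 ] local 2.5098658293449576 98.94860066478296
jar [453.25  -59.175] 1.1512591451088503 -96.2141146214047
stop [461.15  46.4 ] 4.517444158427687 9.602516507431123
```

```bash
python3 -m pendant '0 0 0 0.037;0.005 0.027 0 0;0 0.028 0 0;0 0 0.049 0;0 0 0.049 0;0 0 0.049 0;0 0 0.049 0;0 0 0.049 0;0 0 0.048 0;0 0 0 0' 1
python3 -m pendant '0 0 0 0;0 0 0 0;0 0 0 0;0 0 0 0;0 0 0 0;0 0 0 0;0 0 0 0;0 0 0 0' 0 60
python3 - <<'E'
from h import *
snap('wrist','w2'); print(rot())
E
```

```text
time_s: 5.32
eef_pos: [451.3, 45.5, 106.3]
ee_rot: [-0.002, 0.72, 0.693, -0.002]
force: [-0.4, -0.4, 1.5]
grip_width: 1.003
grip_force: 0.0
time_s: 6.32
eef_pos: [453.3, 45.2, 109.0]
ee_rot: [0.0, 0.72, 0.694, 0.0]
force: [-2.0, -0.1, 7.0]
grip_width: 0.147
grip_force: 59.0
(array([453.31481295,  45.22908145, 109.00066198]), array([[ 3.69742829e-02,  9.99315495e-01,  1.20170746e-03],
       [ 9.99316208e-01, -3.69740948e-02, -1.78425501e-04],
       [-1.33871322e-04,  1.20748290e-03, -9.99999262e-01]]))
```

View pics/w2.png

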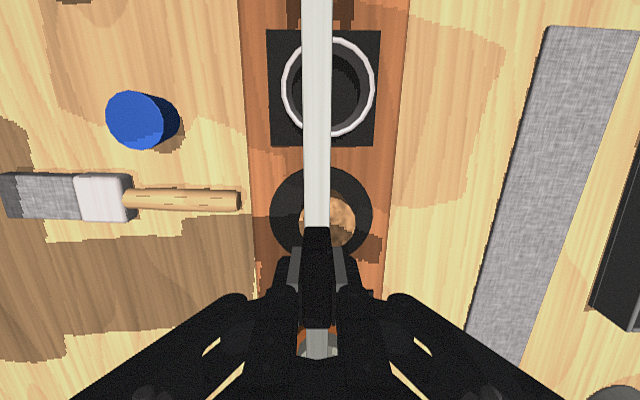

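The tab is held between the fingers at (318,265). Now lift, carry and lower onto the felt.

```bash
python3 -m pendant '0 0 -0.01 0;0 0 -0.03 0;0 0 -0.03 0;0 0 0 0.05;-0.0145 0.039 0 0;-0.0145 0.039 0 0;-0.0145 0.039 0 0;-0.0145 0.039 0 0;-0.0145 0.039 0 0;0 0 0 0'
python3 -m pendant '0 0 0.04 0;0 0 0.04 0;0 0 0.04 0;0 0 0.015 0;0 0 0.01 0;0 0 0 0;0 0 0 0'
python3 - <<'E'
from h import *
snap('scene','s2'); print(rot(),ctrl.sense()['force'])
E
```

```text
time_s: 7.62
eef_pos: [641.9, -45.1, 177.3]
ee_rot: [-0.0, 0.738, 0.675, -0.0]
force: [0.3, -0.3, -2.3]
grip_width: 0.151
grip_force: 59.2
time_s: 8.5
eef_pos: [641.5, -44.0, 34.7]
ee_rot: [0.001, 0.737, 0.676, 0.001]
force: [-0.6, -0.6, -1.1]
grip_width: 0.151
grip_force: 59.2
(array([641.45003022, -43.99836693,  34.51425141]), array([[ 8.68544514e-02,  9.96219267e-01,  1.86435752e-03],
       [ 9.96220974e-01, -8.68537839e-02, -4.36207738e-04],
       [-2.72632047e-04,  1.89519865e-03, -9.99998167e-01]])) [ 0.73984951 -1.02580232 -1.85053038]
```

View pics/s2.png

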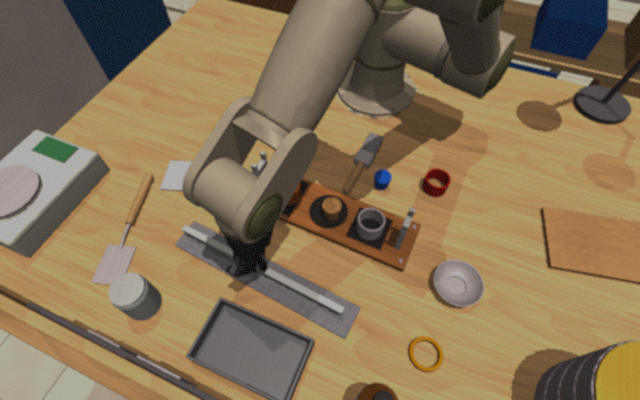

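The bar hovers over the felt, spanning (185,232)→(340,308). Lower the last 14 mm and release.

```bash
python3 -m pendant '0.008 0.005 0.006 0;0 0 0.004 0;0 0 0.003 0;0 0 0.002 0;0 0 0 0;0 0 0 0'
python3 -m pendant '0 0 0 0;0 0 0 0;0 0 0 0;0 0 0 0' 0.5
python3 -m pendant '0 0 -0.04 0;0 0 -0.05 0;0 0 -0.05 0;0 0 -0.05 0;0 -0.02 -0.05 -0.093;-0.007 -0.05 -0.05 0;-0.01 -0.05 0 0;-0.01 -0.05 0 0;0 0 0 0;0 0 0 0' 1
python3 - <<'E'
from h import *
c=snap('wrist','w3'); print(rot()[0])
for n in ['bar','cutter','jar','stopper','pad_round','pad_square','pad_oblong','mat']:
        print(n,[(np.round(b['at']).tolist(),round(b['p'],2),proj(c,b['at']).round().tolist()) for b in models.boxes_of('wrist',n)])
E
```

```text
time_s: 9.3
eef_pos: [646.5, -36.3, 19.1]
ee_rot: [-0.0, 0.737, 0.676, 0.0]
force: [-2.7, 1.5, 5.2]
grip_width: 0.152
grip_force: 60.1
time_s: 9.8
eef_pos: [646.6, -36.4, 18.2]
ee_rot: [-0.0, 0.737, 0.676, -0.0]
force: [-0.0, 0.0, 0.9]
grip_width: 0.502
grip_force: 0.0
time_s: 11.05
eef_pos: [483.4, -61.8, 302.6]
ee_rot: [0.001, 0.705, 0.709, 0.0]
force: [0.1, -0.1, 0.6]
grip_width: 0.999
grip_force: 0.0
[483.6543591  -61.65961924 302.37108752]
bar [([644.0, -16.0, 12.0], 0.77, [428.0, 131.0])]
cutter [([463.0, 116.0, 55.0], 0.68, [301.0, 18.0])]
jar [([460.0, -59.0, 80.0], 0.94, [299.0, 170.0])]
stopper [([330.0, 116.0, 34.0], 0.93, [194.0, 22.0]), ([460.0, 46.0, 61.0], 0.86, [299.0, 82.0])]
pad_round [([454.0, 27.0, 23.0], 0.85, [296.0, 99.0]), ([463.0, 116.0, 56.0], 0.22, [300.0, 18.0])]
pad_square []
pad_oblong [([434.0, -61.0, 19.0], 0.74, [284.0, 162.0]), ([458.0, -58.0, 78.0], 0.74, [298.0, 168.0])]
mat [([492.0, -336.0, 3.0], 0.98, [321.0, 309.0])]
```

View pics/w3.png

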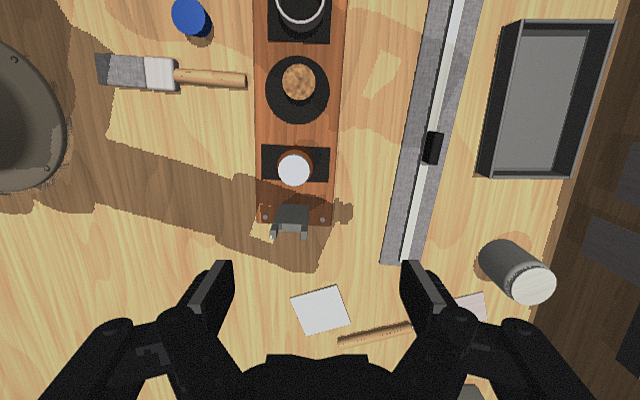

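The bar lies on the felt, tab up at (433,147). The cork is at (299,82), the jar cap at (294,169) and the tile at (321,310). The cork goes to the tile first; I'll compute refined positions.

```bash
python3 - <<'E'
from h import *
c=snap('wrist'); im=c['color'].astype(int)
print('tile',np.mean([ray(c,*p,6) for p in [(290,297),(337,285),(352,323),(306,335)]],0).round(1))
# cork top blob & cap blob
hsv=cv2.cvtColor(c['color'],cv2.COLOR_RGB2HSV)
print('pix',hsv[80,299],hsv[169,294])
def blob(m,box):
    u0,v0,u1,v1=box; mm=np.zeros(m.shape,np.uint8); mm[v0:v1,u0:u1]=m[v0:v1,u0:u1]
    n,l,s,ce=cv2.connectedComponentsWithStats(mm.astype(np.uint8)); i=1+s[1:,4].argmax(); x,y,w,h,a=s[i]; return (x+w/2-.5,y+h/2-.5,w,h,a)
b=blob(hsv[:,:,2]>110,(270,55,328,115));print('cork',b,ray(c,b[0],b[1],58).round(1))
b=blob((hsv[:,:,1]<40)&(hsv[:,:,2]>150),(268,145,325,190));print('cap',b,ray(c,b[0],b[1],84).round(1))
print(rot())
E
```

```text
tile [ 491.7 -337.     6. ]
pix [ 15 121 152] [125   7 210]
cork (np.float64(299.0), np.float64(81.5), np.int32(33), np.int32(36), np.int32(949)) [459.4  47.1  58. ]
cap (np.float64(293.5), np.float64(170.5), np.int32(32), np.int32(32), np.int32(780)) [452.4 -58.8  84. ]
(array([482.95822446, -61.58723792, 302.17412825]), array([[-6.17762333e-03,  9.99980908e-01, -1.46405023e-04],
       [ 9.99980915e-01,  6.17763586e-03,  8.53149170e-05],
       [ 8.62177251e-05, -1.45875185e-04, -9.99999986e-01]]))
```

```bash
python3 -m pendant '0 0 0 0.049;0.0535 -0.014 0 0;0.0535 -0.014 0 0;0 0 0.05 0;0 0 0.05 0;0 0 0.05 0;0 0 0.05 0;0 0 0.04 0;0 0 0.02 0;0 0 0.01 0' 1
python3 -m pendant '0 0 0.008 0;0 0 0 0;0 0 0 0'
python3 -m pendant '0 0 0 0;0 0 0 0;0 0 0 0;0 0 0 0;0 0 0 0;0 0 0 0' 0 20
python3 - <<'E'
from h import *
print(rot()[0],ctrl.sense()['force'])
snap('wrist','w4')
E
```

```text
time_s: 12.8
eef_pos: [459.2, 46.5, 31.4]
ee_rot: [-0.0, 0.722, 0.692, -0.0]
force: [1.0, 0.5, 0.3]
grip_width: 0.997
grip_force: 0.0
time_s: 13.18
eef_pos: [459.9, 46.4, 24.9]
ee_rot: [0.0, 0.722, 0.692, 0.0]
force: [-0.1, 0.7, 0.3]
grip_width: 1.001
grip_force: 0.0
time_s: 13.92
eef_pos: [459.5, 46.5, 24.7]
ee_rot: [0.0, 0.722, 0.692, 0.0]
force: [-1.1, 0.2, 5.5]
grip_width: 0.473
grip_force: 19.6
[459.52006548  46.46763125  24.6615744 ] [-1.13739412  0.1915425   5.5255914 ]
```

View pics/w4.png

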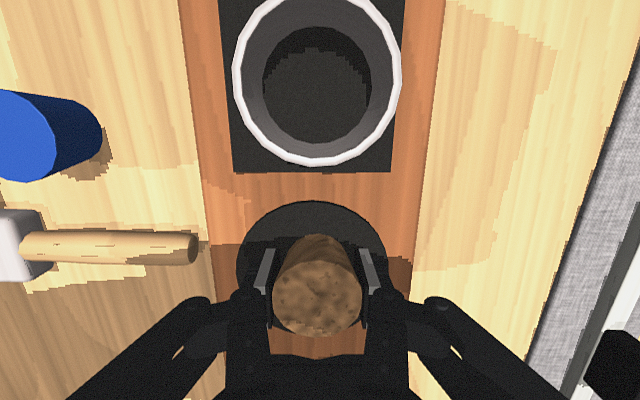

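Cork is gripped at (315,290), and the steel ring stands on the square pad at (317,85). Carry the cork to the tile.

```bash
python3 -m pendant '0 0 -0.01 0;0 0 -0.03 0;0 0 -0.04 0;0 0 -0.045 0;-0.0545 0.007 0 0;-0.0545 0.007 0 0;-0.0545 0.007 0 0;-0.0545 0.007 0 0;-0.0545 0.007 0 0;-0.0545 0.007 0 0'
python3 -m pendant '-0.0545 0.007 0 0;0 0 0 0;0 0 0.04 0;0 0 0.04 0;0 0 0.03 0;0 0 0.015 0;0 0 0.008 0;0 0 0 0;0 0 0 0'
python3 - <<'E'
from h import *
print(rot()[0],ctrl.sense()['force'])
snap('wrist','w5')
E
```

```text
time_s: 15.22
eef_pos: [487.2, -283.9, 149.9]
ee_rot: [0.0, 0.722, 0.692, 0.0]
force: [0.1, -0.3, 0.2]
grip_width: 0.469
grip_force: 20.3
time_s: 16.35
eef_pos: [492.4, -337.1, 17.3]
ee_rot: [0.001, 0.722, 0.692, 0.0]
force: [-0.6, 0.3, -1.5]
grip_width: 0.468
grip_force: 20.3
[ 492.41449937 -337.1399147    17.33102469] [-0.64565667  0.25455735 -1.53712142]
```

View pics/w5.png

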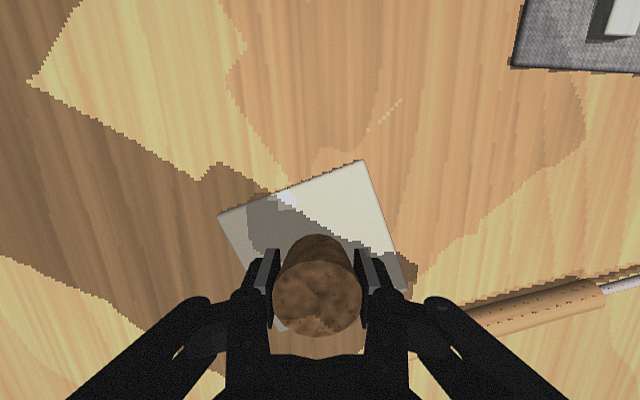

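```bash
python3 -m pendant '0 0 0.005 0;0 0 0.0025 0;0 0 0 0;0 0 0 0'
python3 -m pendant '0 0 0 0;0 0 0 0;0 0 0 0;0 0 0 0' 0.75
python3 -m pendant '0 0 -0.04 0;0 0 -0.05 0;0 0 -0.06 0;0 0 0 0;0.0524 -0.0055 0 0;0.0524 -0.0055 0 0;0.0524 -0.0055 0 0;0.0524 -0.0055 0 0;0.0524 -0.0055 0 0;0.0524 -0.0055 0 0' 1
python3 -m pendant '0.0524 -0.0055 0 0;0.0524 -0.0055 0 0;0.0524 -0.0055 0 0;0 0 0 0;0 0 0 0'
cat >> h.py <<'E'
E
python3 - <<'E'
from h import *
print(rot())
c=snap('wrist','w6')
print([proj(c,[463,136,62]),proj(c,[492,-337,42])])
E
```

```text
time_s: 16.9
eef_pos: [492.0, -336.9, 8.8]
ee_rot: [0.0, 0.722, 0.692, -0.0]
force: [-0.5, -0.1, 1.8]
grip_width: 0.469
grip_force: 20.4
time_s: 17.4
eef_pos: [492.0, -336.8, 8.7]
ee_rot: [-0.0, 0.722, 0.692, -0.0]
force: [0.3, -0.0, -0.4]
grip_width: 0.746
grip_force: 0.0
time_s: 18.65
eef_pos: [471.9, -19.6, 158.1]
ee_rot: [-0.0, 0.722, 0.692, -0.0]
force: [1.6, 0.1, 0.3]
grip_width: 0.997
grip_force: 0.0
time_s: 19.27
eef_pos: [462.6, 136.1, 158.2]
ee_rot: [-0.0, 0.722, 0.692, -0.0]
force: [0.2, -0.8, 0.5]
grip_width: 1.002
grip_force: 0.0
(array([462.63603545, 136.0877434 , 158.21891054]), array([[ 4.28170837e-02,  9.99082493e-01, -9.32215318e-04],
       [ 9.99082873e-01, -4.28173721e-02, -2.91606171e-04],
       [-3.31253630e-04, -9.18874633e-04, -9.99999523e-01]]))
[array([318.71244763, 204.6786613 ]), array([351.85552771, 504.24207643])]
```

View pics/w6.png

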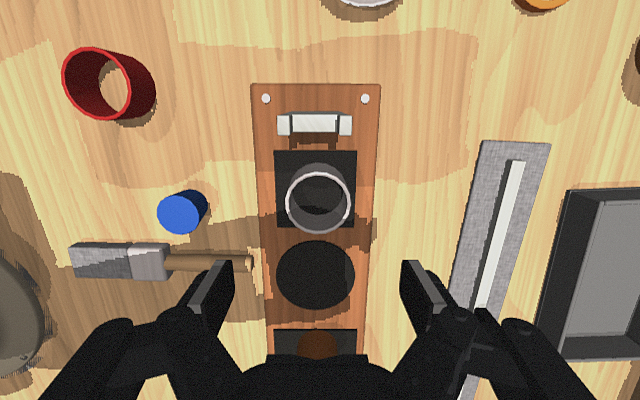

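The steel ring stands on the square pad with its rim centre at (318,203). The red look-alike is at (110,82) and is left alone. Now descend and grip.

```bash
python3 -m pendant '0.001 0 0.04 0;0 0 0.04 0;0 0 0.03 0;0 0 0.015 0;0 0 0.007 0;0 0 0 0;0 0 0 0'
python3 -m pendant '0 0 0 0;0 0 0 0;0 0 0 0;0 0 0 0;0 0 0 0' 0 30
python3 - <<'E'
from h import *
c=snap('wrist','w7');print(rot()[0])
for p,z in [((456.3,37.1),22),((460.5,136.9),22)]: print(proj(c,[*p,z]))
E
```

```text
time_s: 20.2
eef_pos: [463.4, 137.5, 27.6]
ee_rot: [0.001, 0.722, 0.692, 0.001]
force: [-0.2, 1.1, 0.0]
grip_width: 1.001
grip_force: 0.0
time_s: 20.82
eef_pos: [463.1, 137.6, 27.4]
ee_rot: [0.0, 0.722, 0.692, 0.0]
force: [-2.9, -0.1, 5.0]
grip_width: 0.66
grip_force: 31.6
[463.10349481 137.55957953  27.41653312]
[315.17338595 386.18591056]
[314.62074126 258.07628354]
```

```bash
python3 -m pendant '0 0 -0.01 0;0 0 -0.02 0;0 0 -0.02 0;-0.0335 -0.001 0 0;-0.0335 -0.001 0 0;-0.0337 -0.0005 0 0;0 0 0 0;0 0 0 0'
python3 - <<'E'
from h import *
c=snap('wrist','w8');print(rot()[0])
E
```

```text
time_s: 21.88
eef_pos: [456.1, 37.3, 77.1]
ee_rot: [0.0, 0.722, 0.692, 0.0]
force: [0.5, 0.2, -1.9]
grip_width: 0.663
grip_force: 32.6
[456.04292827  37.58752603  76.98973335]
```

View pics/w8.png

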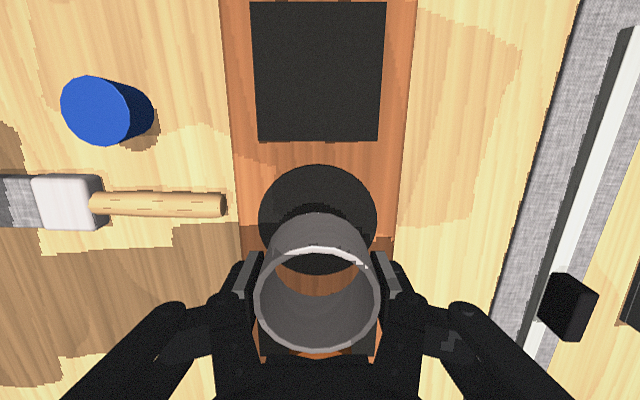

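The ring is held at (317,300) over the round pad (317,219), with no sign of slipping. Lower, release, then hover over the jar.

```bash
python3 -m pendant '0 0 0.03 0;0 0 0.012 0;0 0 0.006 0;0 0 0.0018 0;0 0 0 0;0 0 0 0'
python3 -m pendant '0 0 0 0;0 0 0 0;0 0 0 0;0 0 0 0' 0.9
python3 -m pendant '0 0 -0.03 0;0 0 -0.04 0;0 0 -0.05 0;-0.032 0 0 0;-0.032 0 0 0;-0.0322 0 0 0;0 0 0 0;0 0 0 0' 1
python3 - <<'E'
from h import *
c=snap('wrist','w9');print(rot()[0])
for p in ([456.3,37.1,62],[452.4,-58.8,84],[456.3,37.1,22]): print(proj(c,p))
E
```

```text
time_s: 22.68
eef_pos: [456.4, 37.0, 27.4]
ee_rot: [0.0, 0.722, 0.692, 0.0]
force: [0.4, -0.5, 1.7]
grip_width: 0.662
grip_force: 32.8
time_s: 23.18
eef_pos: [456.1, 37.0, 27.0]
ee_rot: [-0.0, 0.722, 0.692, 0.0]
force: [0.8, -0.1, -0.5]
grip_width: 0.9
grip_force: 0.0
time_s: 24.18
eef_pos: [451.8, -58.6, 146.9]
ee_rot: [-0.0, 0.722, 0.692, 0.0]
force: [-0.9, 0.1, -0.1]
grip_width: 1.002
grip_force: 0.0
[451.81417284 -58.37243451 146.91286893]
[318.92778688  85.87847397]
[319.249785 219.367159]
[318.56529714  88.39286522]
```

View pics/w9.png

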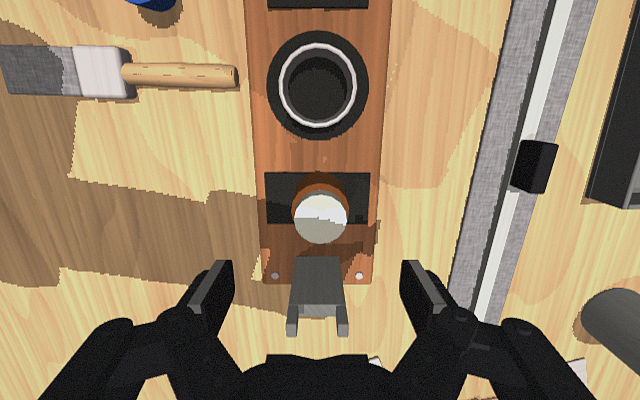

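The ring stands concentric on the round pad (317,86). The jar cap is at (320,218), as predicted. Grip the jar body and carry it over the ring to the square pad.

```bash
python3 -m pendant '0 0.0005 0.04 0;0 0 0.04 0;0 0 0.025 0;0 0 0.012 0;0 0 0.006 0;0 0 0 0;0 0 0 0'
python3 -m pendant '0 0 0 0;0 0 0 0;0 0 0 0;0 0 0 0;0 0 0 0' 0 40
python3 -m pendant '0 0 -0.01 0;0 0 -0.03 0;0 0 -0.045 0;0.039 0 0 0;0.039 0 0 0;0.039 0 0 0;0.039 0 0 0;0.039 0 0 0;0 0 0 0;0 0 0 0'
python3 - <<'E'
from h import *
c=snap('wrist','w10');print(rot()[0])
E
```

```text
time_s: 25.1
eef_pos: [452.8, -59.2, 24.7]
ee_rot: [0.001, 0.722, 0.692, 0.0]
force: [0.0, -0.0, -0.1]
grip_width: 1.003
grip_force: 0.0
time_s: 25.72
eef_pos: [452.6, -59.2, 24.5]
ee_rot: [0.0, 0.722, 0.692, 0.0]
force: [-1.4, 0.7, 6.0]
grip_width: 0.552
grip_force: 40.7
time_s: 26.98
eef_pos: [460.7, 135.3, 109.2]
ee_rot: [0.0, 0.722, 0.692, -0.0]
force: [0.3, 0.5, -0.8]
grip_width: 0.557
grip_force: 41.5
[460.79981391 134.99735096 109.17728063]
```

View pics/w10.png

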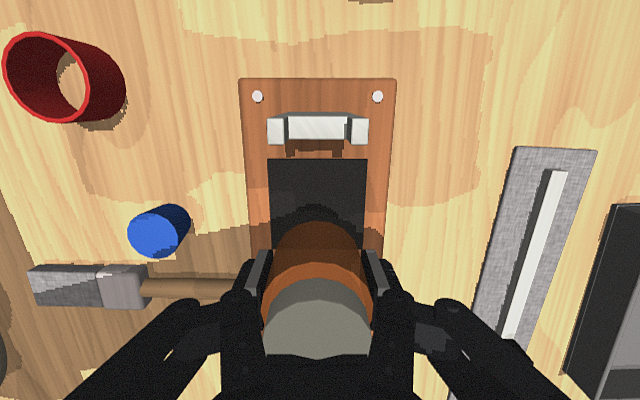

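The jar is held upright over the square pad (pad top edge at v=160). Shift 1 mm and lower.

```bash
python3 -m pendant '0.001 0 0.04 0;0 0 0.025 0;0 0 0.012 0;0 0 0.005 0;0 0 0.002 0;0 0 0 0;0 0 0 0'
python3 -m pendant '0 0 0 0;0 0 0 0;0 0 0 0;0 0 0 0' 0.9
python3 -m pendant '0 0 -0.03 0;0 0 -0.05 0;0 0 -0.05 0;0 0 0 0;-0.05 0.005 0 0;-0.05 0.005 0 0;-0.05 0.005 0 0;-0.05 0.005 0 0;-0.05 0.005 0 0;-0.05 0.005 0 0' 1
python3 -m pendant '-0.05 0.005 0 0;-0.05 0.005 0 0;-0.05 0.005 0 0;0 0 0 0;0 0 0 0'
python3 - <<'E'
from h import *
c=snap('wrist','w11');p,M=rot();print(p,M[:,0])
t=snap('top','t11')
for cam,cc in (('wrist',c),('top',t)):
  for n in ['stopper','jar','cutter']:
    print(cam,n,[(np.round(b['at']).tolist(),round(b['p'],2),proj(cc,b['at']).round().tolist()) for b in models.boxes_of(cam,n)])
hsv=cv2.cvtColor(c['color'],cv2.COLOR_RGB2HSV)
print(proj(c,[492,-337,42]))
E
```

```text
time_s: 27.9
eef_pos: [461.1, 136.7, 25.5]
ee_rot: [0.0, 0.722, 0.692, 0.0]
force: [-0.8, -0.8, -0.9]
grip_width: 0.551
grip_force: 41.5
time_s: 28.4
eef_pos: [460.9, 136.7, 25.0]
ee_rot: [0.0, 0.722, 0.692, 0.0]
force: [-0.2, -0.0, -0.2]
grip_width: 0.9
grip_force: 0.0
time_s: 29.65
eef_pos: [477.3, -165.8, 153.8]
ee_rot: [-0.001, 0.722, 0.692, -0.0]
force: [-0.3, -0.0, 0.1]
grip_width: 0.999
grip_force: 0.0
time_s: 30.28
eef_pos: [486.1, -314.1, 153.8]
ee_rot: [-0.001, 0.722, 0.692, 0.0]
force: [-0.3, 0.2, -0.7]
grip_width: 1.004
grip_force: 0.0
[ 486.28761485 -313.75557861  154.20269049] [0.0422746  0.99910528 0.00122537]
wrist stopper [([492.0, -335.0, 42.0], 0.79, [325.0, 220.0])]
wrist jar []
wrist cutter []
top stopper []
top jar [([459.0, 132.0, 85.0], 0.84, [263.0, 198.0]), ([457.0, -4.0, 16.0], 0.31, [318.0, 201.0])]
top cutter [([461.0, 35.0, 59.0], 0.65, [303.0, 198.0]), ([286.0, 250.0, 35.0], 0.45, [218.0, 268.0])]
[325.52438732 221.87356866]
```

View pics/w11.png

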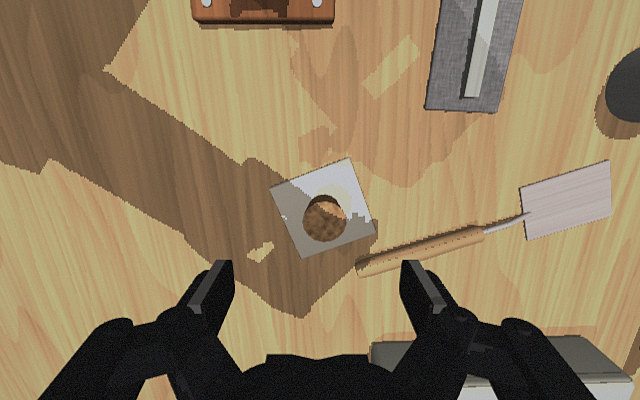

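The cork stands on the tile at (325,219). Pick it up and carry it to the oblong pad.

```bash
python3 -m pendant '-0.0228 0.0067 0 0;0 0 0.05 0;0 0 0.045 0;0 0 0.03 0;0 0 0.014 0;0 0 0.006 0;0 0 0 0;0 0 0 0' 0.75
python3 -m pendant '0 0 0 0;0 0 0 0;0 0 0 0;0 0 0 0;0 0 0 0' 0 20
python3 -m pendant '0 0 -0.02 0;0 0 -0.05 0;0 0 -0.06 0;0.0544 -0.0104 0 0;0.0544 -0.0104 0 0;0.0544 -0.0104 0 0;0.0544 -0.0104 0 0;0.0544 -0.0104 0 0;0 0 0 0;0 0 0 0'
python3 - <<'E'
from h import *
c=snap('wrist','w12');print(rot()[0])
E
```

```text
time_s: 31.68
eef_pos: [492.6, -338.3, 11.0]
ee_rot: [0.001, 0.722, 0.692, 0.0]
force: [0.7, -0.4, -0.2]
grip_width: 0.748
grip_force: 0.0
time_s: 32.3
eef_pos: [492.4, -338.1, 10.8]
ee_rot: [0.001, 0.722, 0.692, -0.0]
force: [-0.2, 2.1, 5.2]
grip_width: 0.47
grip_force: 19.8
time_s: 33.55
eef_pos: [452.2, -64.3, 140.2]
ee_rot: [0.0, 0.722, 0.692, 0.0]
force: [0.2, 0.0, -0.3]
grip_width: 0.471
grip_force: 20.4
[452.18148015 -64.71635338 140.06533064]
```

View pics/w12.png

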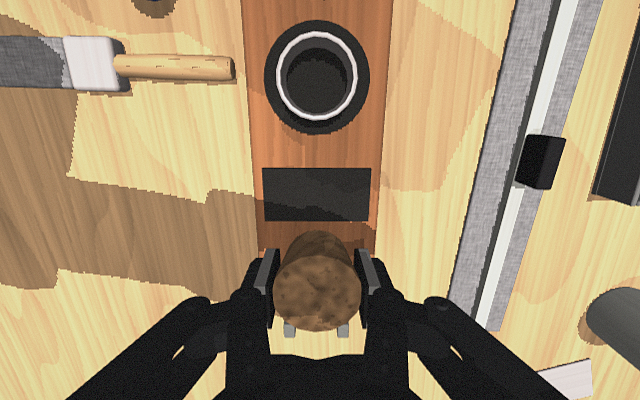

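The cork is held over the oblong pad (317,194). Lower, release, rise and check.

```bash
python3 -m pendant '0.0005 0 0.05 0;0 0 0.035 0;0 0 0.015 0;0 0 0.008 0;0 0 0.005 0;0 0 0 0;0 0 0 0'
python3 -m pendant '0 0 0 0;0 0 0 0;0 0 0 0;0 0 0 0' 0.85
python3 -m pendant '0 0 -0.04 0;0 0 -0.05 0;0 0 -0.06 0;0 0 -0.06 0;0.05 0 -0.05 0;0.05 0 0 0;0 0 0 0;0 0 0 0' 1
python3 - <<'E'
from h import *
c=snap('wrist','w13');p,M=rot();print(p,M[:,0])
for q in ([456.3,37.1,62],[460.5,136.9,84],[451.9,-62.9,58],[646.5,-36,46]): print(proj(c,q).round(1))
E
```

```text
time_s: 34.48
eef_pos: [452.2, -63.6, 27.4]
ee_rot: [0.0, 0.722, 0.692, 0.0]
force: [0.4, 1.0, 0.6]
grip_width: 0.465
grip_force: 20.4
time_s: 34.98
eef_pos: [451.9, -63.4, 27.0]
ee_rot: [0.0, 0.722, 0.692, 0.0]
force: [-0.1, -0.4, 0.2]
grip_width: 0.852
grip_force: 0.0
time_s: 35.98
eef_pos: [455.8, 30.4, 280.9]
ee_rot: [-0.0, 0.722, 0.692, -0.0]
force: [0.2, 0.1, 0.0]
grip_width: 0.998
grip_force: 0.0
[455.91022193  29.9926952  280.84903314] [ 4.37444778e-02  9.99042743e-01 -1.33316411e-04]
[317.9 167.3]
[317.9  80.6]
[317.7 237.8]
[457.1 210.8]
```

View pics/w13.png

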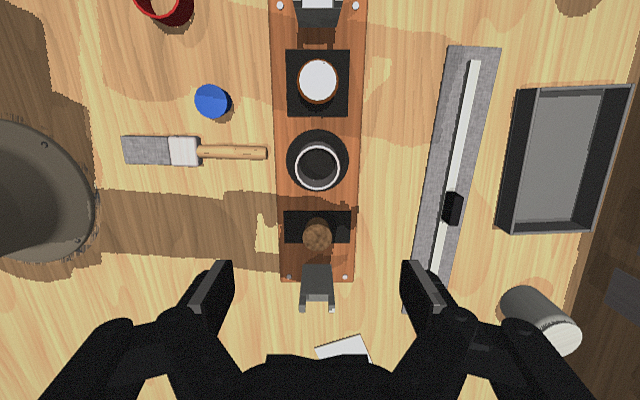

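All three items sit where predicted: jar (318,81), cutter (317,167), cork (317,237). The bar tab is at (453,209) on the felt. That makes more than 14 views, so I'll use only numbers from here. Fetch the bar.

```bash
python3 -m pendant '0 0 0 0.0435;-0.0099 0.0391 0 0;-0.0099 0.0391 0 0;-0.0099 0.0391 0 0;-0.0099 0.0391 0 0;-0.0099 0.0391 0 0;0 0 0.05 0;0 0 0.05 0;0 0 0.05 0;0 0 0.05 0' 1
python3 -m pendant '0 0 0.04 0;0 0 0.015 0;0 0 0.0065 0;0 0 0 0;0 0 0 0'
python3 - <<'E'
from h import *
print(rot()[0],ctrl.sense()['force'],shift([646.5,-36.4,18.5]).round(4))
E
```

```text
time_s: 37.28
eef_pos: [646.1, -37.1, 79.2]
ee_rot: [-0.0, 0.738, 0.675, -0.0]
force: [1.1, 0.0, -0.2]
grip_width: 1.005
grip_force: 0.0
time_s: 37.9
eef_pos: [647.2, -35.7, 21.1]
ee_rot: [0.001, 0.737, 0.676, 0.001]
force: [0.5, -0.2, 0.4]
grip_width: 0.999
grip_force: 0.0
[647.16842625 -35.74178696  21.12364512] [ 0.54718337 -0.17210672  0.3513369 ] [-0.0007 -0.0006  0.0026]
```

```bash
python3 -m pendant '0 0 0.002 0;0 0 0 0;0 0 0 0;0 0 0 0;0 0 0 0;0 0 0 0;0 0 0 0;0 0 0 0' 0 60
python3 - <<'E'
from h import *
print(rot()[0])
E
python3 -m pendant '0 0 -0.01 0;0 0 -0.04 0;0 0 -0.05 0;0 0 -0.05 0;0 0 0 -0.0435;0.0129 -0.0387 0 0;0.0129 -0.0387 0 0;0.0129 -0.0387 0 0;0.0129 -0.0387 0 0;0.0129 -0.0387 0 0'
python3 -m pendant '0 0 0 0;0 0 0 0'
python3 - <<'E'
from h import *
p,M=rot();print(p,M[:,0],ctrl.sense()['grip_width'],shift([456.2,37,170]).round(4))
c=snap('wrist','w14')
M=np.array(M)
# bar axis: bright strip edges beyond tab, sampled rows
z=p[2]-13+10
g=cv2.cvtColor(c['color'],cv2.COLOR_RGB2HSV)
for v in range(10,200,30):
    m=np.where((g[v,250:390,1]<40)&(g[v,250:390,2]>150))[0]+250
    if len(m): print(v,m.min(),m.max(),ray(c,(m.min()+m.max())/2,v,z)[:2].round(1), 'axis x at that y',end=' '); q=ray(c,320,v,z); print(round(p[0]+M[0,0]*(q[1]-p[1]),1))
E
```

```text
time_s: 38.9
eef_pos: [646.6, -35.5, 17.9]
ee_rot: [0.0, 0.737, 0.676, 0.0]
force: [0.9, -0.3, 2.5]
grip_width: 0.155
grip_force: 59.0
[646.62268453 -35.52199864  17.86297822]
time_s: 40.15
eef_pos: [454.4, 37.7, 167.9]
ee_rot: [-0.0, 0.722, 0.692, -0.0]
force: [1.3, -0.7, -1.1]
grip_width: 0.15
grip_force: 59.1
time_s: 40.4
eef_pos: [456.5, 37.0, 168.1]
ee_rot: [0.0, 0.722, 0.692, 0.0]
force: [-0.1, 0.1, -1.4]
grip_width: 0.15
grip_force: 59.2
[456.4516445   37.04734665 168.13868168] [ 4.30111138e-02  9.99074572e-01 -2.09304652e-04] 0.14975398183391728 [-0.0001 -0.0002 -0.0019]
10 301 332 [460.4 159.3] axis x at that y 461.7
40 302 331 [459.9 147.7] axis x at that y 461.2
70 291 343 [459.5 135.5] axis x at that y 460.7
100 298 336 [459.  122.5] axis x at that y 460.1
130 303 330 [458.1 108.6] axis x at that y 459.5
160 304 330 [457.7  93.8] axis x at that y 458.9
190 287 345 [456.5  78. ] axis x at that y 458.2
```

Bar aligned within 1.5 mm of the rack axis; lower into the brackets.

```bash
python3 -m pendant '0 0 0.02 0;0 0 0.015 0;0 0 0.01 0;0 0 0.007 0;0 0 0.004 0;0 0 0.002 0;0 0 0.001 0;0 0 0 0;0 0 0 0'
python3 - <<'E'
from h import *
p,M=rot();print(p,ctrl.sense()['force'])
E
```

```text
time_s: 41.58
eef_pos: [456.0, 37.2, 108.8]
ee_rot: [0.0, 0.722, 0.692, 0.0]
force: [-0.5, 0.1, -1.6]
grip_width: 0.152
grip_force: 59.3
[455.97190717  37.23333679 108.8192624 ] [-0.52949212  0.05745838 -1.64850301]
```

```bash
python3 -m pendant '0 0 0.001 0;0 0 0.0005 0;0 0 0 0;0 0 0 0'
python3 -m pendant '0 0 0 0;0 0 0 0;0 0 0 0;0 0 0 0' 0.5
python3 -m pendant '0 0 -0.03 0;0 0 -0.05 0;0 0 -0.06 0;0 0 -0.06 0;0 0 -0.06 0;0 0 -0.03 0;0 0 0 0;0 0 0 0;0 0 0 0;0 0 0 0'
python3 - <<'E'
from h import *
c=snap('wrist','w15');p,M=rot();print(p)
for n in ['bar','cutter','jar','stopper']: print(n,[(np.round(b['at']).tolist(),round(b['p'],2)) for b in models.boxes_of('wrist',n)])
g=cv2.cvtColor(c['color'],cv2.COLOR_RGB2HSV)
u=np.array([np.cos(.043),-np.sin(.043)]);w=np.array([np.sin(.043),np.cos(.043)]);rc=np.array([456.2,37])
# bar centreline in rack frame & ends along it
ok=[]
for y in range(-215,216,5):
    a=[(x,proj(c,[*(rc+u*x+w*y),106])) for x in range(-20,21)]
    b=[x for x,q in a if 0<=q[0]<640 and 0<=q[1]<400 and g[int(q[1]),int(q[0]),1]<45 and g[int(q[1]),int(q[0]),2]>120]
    ok.append((y,(min(b),max(b)) if b else None))
print(ok)
t=snap('top','t15')
for n in ['bar','cutter','jar','stopper']: print(n,[(np.round(b['at']).tolist(),round(b['p'],2)) for b in models.boxes_of('top',n)])
E
```

```text
time_s: 42.08
eef_pos: [456.0, 37.2, 107.8]
ee_rot: [0.0, 0.722, 0.692, 0.0]
force: [-3.4, -0.7, 5.8]
grip_width: 0.157
grip_force: 60.6
time_s: 42.58
eef_pos: [455.9, 37.2, 107.1]
ee_rot: [-0.0, 0.722, 0.692, -0.0]
force: [-0.0, -0.1, -0.1]
grip_width: 0.502
grip_force: 0.0
time_s: 43.82
eef_pos: [455.8, 37.3, 396.5]
ee_rot: [-0.001, 0.722, 0.692, -0.0]
force: [-0.7, -0.1, -0.6]
grip_width: 0.504
grip_force: 0.0
[455.82905368  37.23490406 396.68291015]
bar [([460.0, 75.0, 106.0], 0.72)]
cutter [([281.0, 244.0, 33.0], 0.76), ([459.0, 33.0, 63.0], 0.68)]
jar [([470.0, 131.0, 86.0], 0.76)]
stopper [([325.0, 116.0, 33.0], 0.78), ([465.0, -61.0, 59.0], 0.55)]
[(-215, None), (-210, None), (-205, None), (-200, None), (-195, (-6, 5)), (-190, (-6, 5)), (-185, (-6, 5)), (-180, (-20, 20)), (-175, (-20, 20)), (-170, (-13, 5)), (-165, (-11, 13)), (-160, (-11, 20)), (-155, (-6, 5)), (-150, (-6, 5)), (-145, (-6, 5)), (-140, (-6, 5)), (-135, (-6, 5)), (-130, (-6, 5)), (-125, (-6, 5)), (-120, (-8, 5)), (-115, (-8, 4)), (-110, (-8, 4)), (-105, (-8, 4)), (-100, (-7, 4)), (-95, (-7, 4)), (-90, (-7, 4))
[... 399 characters left out ...]
, (45, (-7, 5)), (50, (-7, 5)), (55, (-7, 5)), (60, (-7, 5)), (65, (-7, 5)), (70, (-7, 5)), (75, (-7, 5)), (80, (-7, 5)), (85, (-12, 12)), (90, (-16, 16)), (95, (-18, 18)), (100, (-19, 18)), (105, (-18, 18)), (110, (-16, 15)), (115, (-11, 10)), (120, (-6, 5)), (125, (-6, 5)), (130, (-6, 5)), (135, (-6, 6)), (140, (-6, 6)), (145, (-8, 6)), (150, (-8, 6)), (155, (-8, 6)), (160, (-8, 6)), (165, (-14, 13)), (170, (-20, 20)), (175, (-20, 20)), (180, (-7, 6)), (185, (-7, 6)), (190, (-7, 6)), (195, None), (200, None), (205, None), (210, None), (215, None)]
bar [([453.0, 18.0, 106.0], 0.77)]
cutter [([432.0, 27.0, 55.0], 0.36)]
jar [([451.0, 128.0, 86.0], 0.7)]
stopper [([447.0, -64.0, 59.0], 0.52)]
```

The bar spans -195 to +190 mm along the rack, centred sideways within 1 mm. The ring and the jar cap show symmetrically about their seats, and the arm is clear. Handing in.

```bash
python3 -c "
from rig import ctrl
print(ctrl.finish_job())"
```

```text
the job is handed in; nothing more can be done
None
```

The job is handed in after about 44 s of robot time: cutter on the round pad, jar on the square pad, cork on the oblong pad and bar back in both brackets, tab up. My last measurements put all of it within tolerance, though no verdict came back and I viewed 16 pictures, two over the allowed 14.

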